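Close the light-curing unit and start a long cure

ROBOT

A 7-joint arm with a two-finger parallel gripper is mounted at the origin on a cart in front of the work surface, level with it; the furniture and walls round the work are solid. World frame = base frame: x ahead of the robot, y to its left, z up, the work surface at z = 0. Lengths are in mm, angles in rad, forces in N, time in s.
With the tool pointing down it reaches from about 400 to 850 mm from the base axis. Payload 4.5 kg.
Tool frame: the origin (TCP) lies midway between the tips of the shut fingers; the grasp point (between the pads) lies manip.hold_point_z behind it (manip.hold_point_z is the distance from the TCP to the grasp point, in mm); z points along the fingers, y is the line along which they close (so a half turn about z gives the same grasp; the last joint's range is limited). The gripper opens to 85 mm and grips with 20 to 120 N. Pads are 22 mm wide; open, the fingers measure 114 mm over their backs; the gripper's body (76 mm by 85 mm) begins 54 mm behind the grasp point. The pads swing forward as they close: fully open they stand 13 mm farther back than shut.
Start: joints at [-1.194, 0.689, -0.195, 1.565, 0.157, 0.902, -0.215], TCP at [210.06, 588.669, 203.417] pointing down, gripper open.
Joint ranges: [-3.01, 3.01], [-0.46, 2.08], [-1.47, 1.51], [0.13, 2.56], [-1, 4.14], [0.04, 2.09], [-2.66, 2.66]. Speed limits (rad/s): [2.57, 2.57, 3.14, 3.14, 3.14, 3.14, 3.14].

INTERFACE

Orientations are given as a unit quaternion [x, y, z, w].
In Python, from cell import manip gives the robot as it stands.
- The arm moves only by the tool drive_tool, never from a script. Its argument "commands" is a list of rows, each a list of 7 numbers: the shift along the tool's x, y, z in mm, then the turn, a rotation vector about the tool's x, y, z in rad, then the opening, from 0 (shut) to 1 (fully open). A call has 1 to 10 rows; each row shifts and turns the commanded pose from where the row before left it, along the tool's axes as they then stand; what a row does not reach is not made up. A row lasts 1/12 s, in which the tool goes at most 41.7 mm and 7.16 degrees, less where a joint would pass 70% of its speed; a pose out of reach is approached as far as the arm can. A call is refused whole if a number of a shift passes 41.7 or a number of a turn 0.125, either way. A call with a gripper value outside its range is refused whole. The fingers move at their own pace and stop on an object; the grip force is fixed at half the most. Time passes only in rows, so rows that do not move let the fingers close. It gives the time, the measured TCP pose, the force, the opening and the grip force at its end, in the units of the state.
- manip.sense(): the state, without advancing time (a new reading comes with each control period).
- manip.snapshot(name): name is "side" or "top"; returns a dict with "frame" (400x640x3 uint8, red, green, blue), "vfov" (degrees; the focal length in pixels is half the picture's height over the tangent of half this angle, whatever the lens; pixels are square), "cx", "cy" (the principal point, pixels), "origin" and "attitude" of the camera in the world. Camera axes: x right, y up, looking along -z (the intrinsics and any distortion apply to the point x, -y, -z); pixel columns grow to the right and rows downward; lengths in mm; the calibration is good to about 2 mm. A picture is of the moment at which its call begins. There is no depth.
- manip.sign_off(): hands the job in; it is judged then, once.
The state is a dict: "time_s": time; "joint_positions": joint angles; "qvel": joint speeds; "tau": joint torques, N m; "position": TCP position; "tcp_rot": TCP orientation; "wrist_force": force on the tool from outside, world axes, zero at the start; "wrist_torque": the same for the moment, N m; "width": finger opening in mm; "grasp_force": force on a finger pad.
Only numpy, scipy, OpenCV 4.12 (cv2) and the standard library are available. Lean on these libraries where they do the work, as an engineer would, in place of code of your own. Each camera call takes 0.05 s, during which the arm holds its last target. There are 200 camera calls.

TASK

The resin tray on the plaster model is ready to be light-cured in the white curing unit. Using only the fingertips, push the unit's raised lid down until its catch snaps and holds it shut; then, in this order, switch on the mains by pressing the raised rear half of the wide rocker, set the long exposure by pressing the raised rear half of the narrow rocker, and press the large round start key all the way in and let it come back. Do not press the square stop key, and do not lift or shift the model or anything that stands around the unit.

Things in the scene. Friction and masses are not known exactly. Their poses are not given: they have to be found in the camera images.
- curing_unit: Light-curing unit, a white bench-top box fixed to the bench, 285 mm deep, 250 mm wide; open chamber (walls 98 mm high) at the rear, control deck in front, its top about 53 mm above the bench, rising 6 degrees to the rear. Origin on the bench, 132 mm in front of its rear face; x from the front (controls) to the rear, y to the left seen from the front, z up.
- lid_hinge (a point): Middle of the lid's hinge axis, 100 mm above the bench at the rear of the unit; axes parallel to the unit's. Shut, the lid reaches from 177 mm in front of this point to 10 mm behind it, is 250 mm wide and 26 mm thick, and its underside is level with this point.
- lid_push (a point): Point on the lid's top face, middle of its width, 20 mm behind its front edge, on the solid white front rim: a good place to push. In the lid it lies 150 mm in front of the hinge axis and 26 mm above it. z axis: outward normal of the lid's top; x points to the hinge. 126 mm above the bench when shut.
- lid (a joint): Opening angle of the lid, rad: 0 shut, grows as the front edge swings up and back; starts at 0.5 to 0.8. Friction holds it when wide open; below about 0.3 rad it springs up again unless the catch in the front wall has snapped over its tongue, in the last 2 mm of travel (hard stop at -0.01). The snap takes about 7 N at the push point; caught, it stays within 0.01 of 0.
- mains_rocker (a joint): Wide black rocker switch (28 mm wide, 40 mm long front to rear), the leftmost control on the deck as seen from the front. 0 = off (rear half raised, front half down), 0.42 rad = on (rear half down). It snaps over past the middle and stays; about 3 N on the rear half are needed.
- mains_rear_half (a point): Point on the top of the wide rocker's rear half, 14 mm behind its pivot; it goes down about 6 mm as the rocker is switched on.
- time_rocker (a joint): Narrow black rocker switch (18 mm wide, 40 mm long), 54 mm to the right of the wide one: exposure time. 0 = short (rear half raised), 0.42 rad = long (rear half down). It snaps over and stays, like the wide one.
- time_rear_half (a point): Point on the top of the narrow rocker's rear half, 14 mm behind its pivot; it goes down about 6 mm as the rocker is switched.
- start_key (a joint): Travel of the start key, m: 0 out, 0.005 fully in. Large round grey key, 28 mm across, the rightmost control on the deck, standing 10 mm proud. Sprung: 2 N to begin, 4 N fully in; it comes back by itself.
- start_key_top (a point): Centre of the top face of the round start key; its z axis is the outward normal (the key moves in along -z).
- stop_key (a joint): Travel of the stop key, m: 0 out, 0.005 fully in. Square grey key, 20 mm, 58 mm to the left of the start key, between it and the narrow rocker. Not to be pressed.
- stop_key_top (a point): Centre of the top face of the square stop key.
- cure_model_mid (a point): Middle of the loose cream plaster jaw model (62 x 71 x 30 mm) with a white resin tray on its teeth, standing in the unit's chamber under the lid. Not to be shifted.
- vaseline_jar_mid (a point): Middle of a loose jar with red lid, 50 mm across, 51 mm high, to the right of the unit. Bystander.
- tape_roll_mid (a point): Middle of a loose roll of masking tape lying flat, 96 mm across, 25 mm high, to the left of the unit. Bystander.
- spatula_mid (a point): Middle of a loose spatula with brown handle, 220 mm long, lying across in front of the unit. Bystander.
- separator_jar_mid (a point): Middle of a loose jar with blue lid, 65 mm across, 85 mm high, to the left of the unit's chamber. Bystander.
- desk_lamp: Desk lamp, fixed, left of the unit. Its upright post, 350 mm high, stands 110 mm to the right (-y) of this origin and 20 mm nearer the robot; its shade hangs to the left of the post. Keep the gripper clear of it.
- dropper_mid (a point): Middle of a loose small brown bottle with black cap, 31 mm across, 62 mm high, to the left of the control deck. Bystander.

How it is judged:
By the outcome, as a careful person would: the job done as asked, in the order asked, and still so for the second after the job is handed in, with the robot touching nothing.
It also fails if it takes over 54 s, if anything falls off the work surface, if the arm or the gripper's body presses on something with over 40 N, if the wrist force passes 120 N, or if a joint passes its speed limit or range.

## Working session

There is one attempt and no reset: what is moved stays moved. The work goes in short steps, Python scripts to look and compute and a tool call to move; the robot and the scene stay as the last step left them, time stands still between calls to the robot, and variables do not carry over. Pictures are saved under pics/ and viewed, at most 10 in all, crops included, and the job is handed in when it is done.

Besides the shell and the picture viewer there is one more tool, called after "Call:" in YAML: its name, and indented under it one key for each argument. drive_tool: Moves the arm, as the interface text tells. Its arguments: {"type":"object","properties":{"commands":{"type":"array","items":{"type":"array","items":{"type":"number"}}}},"required":["commands"]}

```bash
mkdir -p pics; ls
python3 - <<'E'
from cell import manip
import cv2
for n in("side","top"):
    s=manip.snapshot(n); cv2.imwrite(f"pics/{n}0.png",s["frame"][:,:,::-1]); print({k:v for k,v in s.items() if k!="frame"})
print(manip.sense(), manip.hold_point_z)
E
```

```text
pics
{'vfov': 45.204040790232845, 'cx': 315.1436361569438, 'cy': 192.22783133642798, 'origin': array([ 139.429339  , -438.99661822, 1173.13953036]), 'attitude': array([ 0.25994506, -0.08613897, -0.33007366,  0.90336041])}
{'vfov': 55.21571664435776, 'cx': 317.9258656833002, 'cy': 195.8659815182227, 'origin': array([ 316.29413892,  115.2043727 , 1182.75576467]), 'attitude': array([-0.06899718,  0.0821278 ,  0.74903541, -0.65378924])}
{'time_s': 0.1, 'joint_positions': array([-1.19420273,  0.68994746, -0.19451386,  1.56624369,  0.15732724,
        0.90248585, -0.21509342]), 'qvel': array([ 7.67844344e-04, -1.15796425e-03,  6.32380355e-05, -3.46496654e-03,
       -8.72518422e-04,  9.45750119e-04,  1.26792926e-04]), 'tau': array([-3.71947870e-03, -5.40605593e+01, -1.27125800e+00, -1.58985597e+01,
        9.49086912e-03,  4.44082048e-03, -5.01392293e-06]), 'position': array([209.9174831 , 588.02376776, 202.63360244]), 'tcp_rot': array([ 1.70511770e-01,  9.85355277e-01, -8.42197343e-04, -7.38497100e-05]), 'wrist_force': array([ 0.34783785, -0.67365863, -0.49450464]), 'wrist_torque': array([ 0.00341844, -0.01773358,  0.00926614]), 'grasp_force': 0.0, 'width': 85.29998600073849} 18.700000000000003
```

View pics/side0.png

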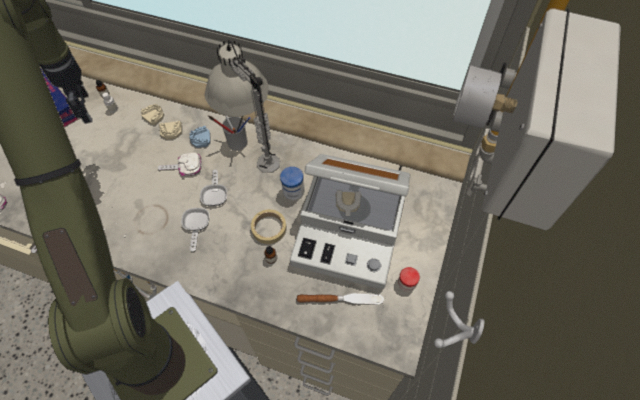

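View pics/top0.png

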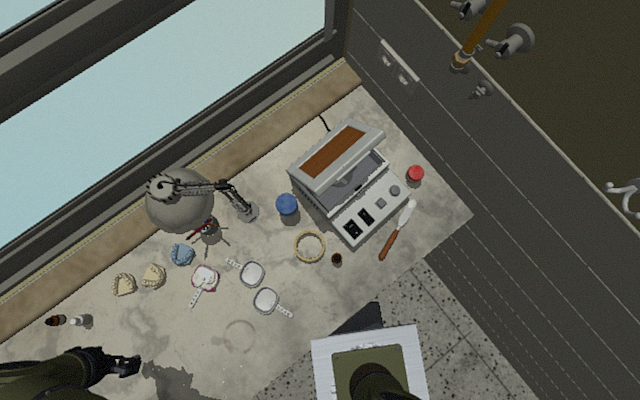

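The side view shows the open unit, with the controls at about (307,248), (328,253), (351,258) and (373,264). In the top view they are at (352,228), (366,215), (381,202) and (395,190). I'll zoom in for exact points.

```bash
cat > h.py <<'E'
import numpy as np, cv2
from cell import manip
from scipy.spatial.transform import Rotation as R
def ray(s,u,v):
    f=200/np.tan(np.radians(s["vfov"]/2))
    d=np.array([(u-s["cx"])/f,-(v-s["cy"])/f,-1]); d=R.from_quat(s["attitude"]).apply(d)
    return s["origin"],d/np.linalg.norm(d)
def plane(s,u,v,z):
    o,d=ray(s,u,v); return o+d*(z-o[2])/d[2]
def tri(a,ua,b,ub):
    (o1,d1),(o2,d2)=ray(a,*ua),ray(b,*ub)
    t=np.linalg.lstsq(np.c_[d1,-d2],o2-o1,rcond=None)[0]
    p,q=o1+d1*t[0],o2+d2*t[1]; return (p+q)/2,np.linalg.norm(p-q)
def proj(s,p):
    f=200/np.tan(np.radians(s["vfov"]/2)); c=R.from_quat(s["attitude"]).inv().apply(np.asarray(p)-s["origin"])
    return np.array([s["cx"]-f*c[0]/c[2], s["cy"]+f*c[1]/c[2]])
E
python3 - <<'E'
from h import *
S,T=manip.snapshot("side"),manip.snapshot("top")
for n,a,b in(("controls",(307,248),(352,228)),("time",(328,253),(366,215)),("stop",(351,258),(381,202)),("start",(373,264),(395,190)),("redjar",(409,276),(416,172))):
    print(n,tri(S,a,T,b))
for n,s,x,y in(("s1",S,275,145),("t1",T,275,110)):
    cv2.imwrite(f"pics/{n}.png",cv2.resize(s["frame"][y:y+150,x:x+160,::-1],None,fx=4,fy=4,interpolation=cv2.INTER_CUBIC))
E
```

```text
controls (array([448.82483473,  -9.70993244,  50.58092397]), np.float64(2.1491983476342345))
time (array([480.53753451, -56.55356658,  54.14517947]), np.float64(3.824316478393398))
stop (array([ 512.85117667, -106.51488403,   61.32466094]), np.float64(2.6872611557951624))
start (array([ 543.18655706, -154.24789509,   62.82091813]), np.float64(2.7614300075707696))
redjar (array([ 593.34800842, -231.59984418,   50.04631699]), np.float64(2.2382460755647133))
```

View pics/s1.png

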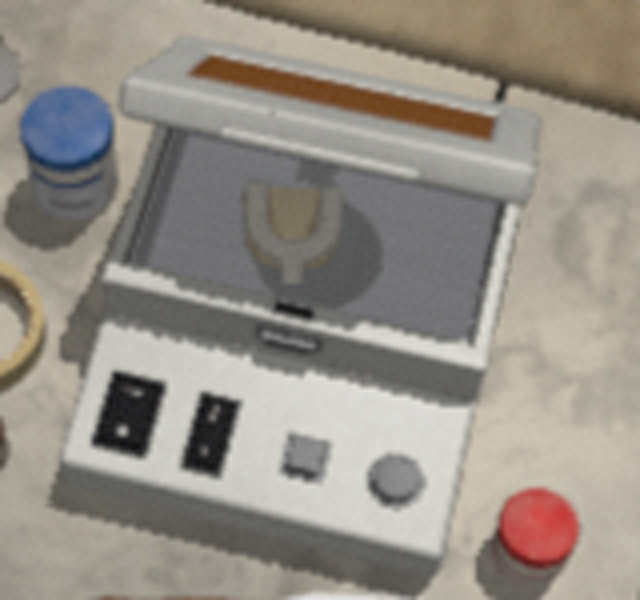

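View pics/t1.png

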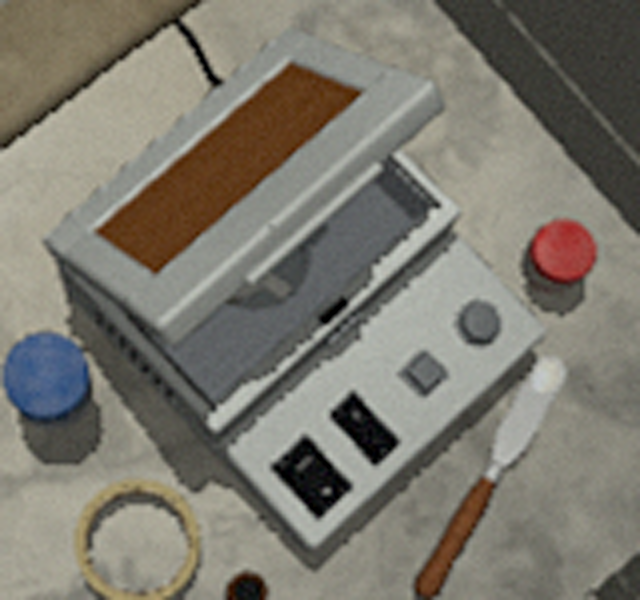

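The crops show the rockers, keys and lid corners clearly. In the side crop the mains rocker is at (129,413), the time rocker at (211,434), the stop key at (305,455) and the start key at (396,479). In the top crop they are at (311,476), (365,427), (425,372) and (479,321).

Run:
```python
from h import *
S,T=manip.snapshot("side"),manip.snapshot("top")
np.set_printoptions(precision=1,suppress=True)
a=lambda p:(275+p[0]/4-.375,145+p[1]/4-.375)
b=lambda p:(275+p[0]/4-.375,110+p[1]/4-.375)
P={}
for n,p,q in(("mains",(129,413),(311,476)),("time",(211,434),(365,427)),("stop",(305,453),(425,370)),("start",(396,477),(480,320)),
 ("wallFL",(108,268),(215,425)),("wallFR",(486,360),(457,215)),("deckFL",(68,460),(312,545)),("deckFR",(438,554),(545,325)),
 ("lidFLtop",(125,82),(163,325)),("lidFRtop",(531,168),(440,85)),("lidFLbot",(127,112),(172,342)),("lidFRbot",(523,200),(442,108)),
 ("lidRLtop",(183,38),(50,243)),("lidRRtop",(541,112),(290,30)),("redjar",(538,524),(564,250)),("bluejar",(67,125),(46,372)),("catch",(293,309),(333,310))):
    P[n],r=tri(S,a(p),T,b(q)); print(n,P[n],round(r,1))
v=P["start"]-P["mains"]; yaw=np.arctan2(v[0],-v[1]); 
w=P["wallFR"]-P["wallFL"]; print("yaw",np.degrees(yaw),np.degrees(np.arctan2(w[0],-w[1])),np.linalg.norm(w))
print("lamp base",tri(S,(268,163),T,(252,211)),"elbow/top",tri(S,(257,82),T,(222,187)),"head",tri(S,(230,50),T,(160,187)))
print("shade z250,350", plane(T,180,200,250),plane(T,180,200,350), "shade left/right edges z300",plane(T,147,200,300),plane(T,213,200,300),plane(T,180,232,300))
```

```text
mains [447.1 -10.4  54. ] 0.7
time [477.6 -55.8  55. ] 1.3
stop [ 512.6 -106.1   61.5] 2.4
start [ 545.4 -154.2   59.8] 2.2
wallFL [486.9  57.4 105.1] 0.1
wallFR [ 621.9 -143.2  101.6] 6.9
deckFL [399.   -5.1  40.5] 2.0
deckFR [ 535.9 -205.1   47.3] 5.2
lidFLtop [533.2  88.4 236. ] 2.2
lidFRtop [ 667.6 -112.6  243.2] 0.2
lidFLbot [527.7  83.1 214.3] 0.8
lidFRbot [ 660.6 -116.9  220.3] 1.1
lidRLtop [633.2 157.2 119. ] 1.6
lidRRtop [775.7 -40.6 114.2] 2.9
redjar [ 593.9 -230.8   49.4] 1.0
bluejar [545.4 173.8  80.7] 2.3
catch [559.2 -39.7 101. ] 1.2
yaw 34.34673203890104 33.94689235181284 241.77739305839626
lamp base (array([543.2, 283.9,  26.4]), np.float64(5.570458346096329)) elbow/top (array([553.2, 300.1, 332.2]), np.float64(6.867532173774021)) head (array([573.6, 444.4, 322.8]), np.float64(3.8266802059112726))
shade z250,350 [553.3 425.2 250. ] [527.9 391.9 350. ] shade left/right edges z300 [551.  485.4 300. ] [530.1 331.7 300. ] [465.  413.1 300. ]
```

Call:
drive_tool:
  commands:
    - [-10, -12, -6, 0, 0, 0, 0]
    - [-20, -22, -6, 0, 0, 0, 0]
    - [-20, -22, -6, 0, 0, 0, 0]
    - [-20, -22, -6, 0, 0, 0, 0]
    - [-20, -22, -6, 0, 0, 0, 0]
    - [-20, -22, -6, 0, 0, 0, 0]
    - [-20, -22, -6, 0, 0, 0, 0]
    - [-20, -22, -6, 0, 0, 0, 0]
    - [-20, -22, -6, 0, 0, 0, 0]
    - [-20, -22, -6, 0, 0, 0, 0]

```text
time_s: 1.13
position: [318.8, 325.6, 263.8]
tcp_rot: [0.17, 0.985, 0.0, 0.0]
wrist_force: [1.0, -0.3, 0.3]
width: 0.3
grasp_force: 0.0
```

Call:
drive_tool:
  commands:
    - [-20, -22, -6, 0, 0, 0, 0]
    - [-20, -22, -6, 0, 0, 0, 0]
    - [-20, -22, -6, 0, 0, 0, 0]
    - [-20, -22, -6, 0, 0, 0, 0]
    - [-20, -22, -6, 0, 0, 0, 0]
    - [-20, -22, -6, 0, 0, 0, 0]
    - [-20, -22, -6, 0, 0, 0, 0]
    - [-15, -20, -4, 0, 0, 0, 0]

```text
time_s: 1.8
position: [407.0, 109.0, 310.1]
tcp_rot: [0.171, 0.985, 0.0, 0.001]
wrist_force: [-0.1, -0.1, 0.4]
width: -0.1
grasp_force: 0.0
```

Call:
drive_tool:
  commands:
    - [0, 0, 0, 0, 0, 0.12, 0]
    - [0, 0, 0, 0, 0, 0.12, 0]
    - [0, 0, 0, 0, 0, 0.12, 0]
    - [0, 0, 0, 0, 0, 0.12, 0]
    - [0, 0, 0, 0, 0, 0.12, 0]
    - [0, 0, 0, 0, 0, 0.12, 0]
    - [0, 0, 0, 0, 0, 0.12, 0]
    - [0, 0, 0, 0, 0, 0.12, 0]
    - [0, 0, 0, 0, 0, 0.12, 0]

```text
time_s: 2.55
position: [405.9, 111.1, 309.5]
tcp_rot: [0.655, 0.756, 0.0, 0.0]
wrist_force: [-1.0, -0.9, 0.1]
width: 0.2
grasp_force: 0.0
```

Call:
drive_tool:
  commands:
    - [0, 0, 0, 0, 0, 0.12, 0]
    - [0, 0, 0, 0, 0, 0.12, 0]
    - [0, 0, 0, 0, 0, 0.12, 0]
    - [0, 0, 0, 0, 0, 0.12, 0]
    - [0, 0, 0, 0, 0, 0.12, 0]
    - [0, 0, 0, 0, 0, 0.12, 0]
    - [0, 0, 0, 0, 0, 0.12, 0]
    - [0, 0, 0, 0, 0, 0.12, 0]
    - [0, 0, 0, 0, 0, 0.08, 0]
    - [0, 0, 0, 0, 0, 0, 0]

```text
time_s: 3.38
position: [405.8, 111.1, 309.4]
tcp_rot: [0.943, 0.332, 0.0, 0.0]
wrist_force: [-0.6, -0.2, 0.6]
width: -0.0
grasp_force: 0.0
```

```bash
cat >> h.py <<'E'
def unit2w(xu,yu,z,yaw=np.radians(34)):
    c,s=np.cos(yaw),np.sin(yaw); return np.array([c*xu-s*yu,s*xu+c*yu,z])
def go(p):
    st=manip.sense(); r=R.from_quat(st["tcp_rot"]); return r.inv().apply(np.asarray(p)-st["position"])
np.set_printoptions(precision=3,suppress=True)
E
python3 - <<'E'
from h import *
s=manip.sense(); print(s["time_s"],s["position"],s["joint_positions"],s["width"],s["wrist_force"]); print(R.from_quat(s["tcp_rot"]).as_matrix())
p=unit2w(511,-346,250); print(p,go(p),np.degrees(np.arctan2(*R.from_quat(s["tcp_rot"]).as_matrix()[1::-1,0])))
E
```

```text
3.3833 [405.836 111.132 309.444] [-0.599  0.281  0.298  1.995 -0.106  0.88  -1.139] -0.02851577238950562 [-0.568 -0.233  0.637]
[[ 0.779  0.627  0.   ]
 [ 0.627 -0.779  0.   ]
 [ 0.     0.    -1.   ]]
[617.119  -1.099 250.   ] [ 94.348 219.845  59.47 ] 38.79497130054188
```

Call:
drive_tool:
  commands:
    - [0, 15, 0, 0, 0, 0.083, 0]
    - [15, 26, 0, 0, 0, 0, 0]
    - [15, 26, 0, 0, 0, 0, 0]
    - [15, 26, 0, 0, 0, 0, 0]
    - [15, 26, 0, 0, 0, 0, 0]
    - [15, 26, 0, 0, 0, 0, 0]
    - [15, 26, 0, 0, 0, 0, 0]
    - [15, 26, 0, 0, 0, 0, 0]
    - [18, 14, 0, 0, 0, 0, 0]
    - [0, 0, 0, 0, 0, 0, 0]

```text
time_s: 4.22
position: [630.8, 4.7, 308.4]
tcp_rot: [0.956, 0.294, 0.001, 0.001]
wrist_force: [-0.6, 0.9, -0.0]
width: -0.0
grasp_force: 0.0
```

Call:
drive_tool:
  commands:
    - [0, 0, 20, 0, 0, 0, 0]
    - [0, 0, 20, 0, 0, 0, 0]
    - [0, 0, 15, 0, 0, 0, 0]
    - [0, 0, 10, 0, 0, 0, 0]
    - [0, 0, 0, 0, 0, 0, 0]

```text
time_s: 4.63
position: [625.1, 6.8, 242.1]
tcp_rot: [0.956, 0.294, -0.002, -0.001]
wrist_force: [0.2, 0.2, -0.9]
width: 0.2
grasp_force: 0.0
```

```bash
cat >> h.py <<'E'
def where():
    s=manip.sense(); p=s["position"]; c,n=np.cos(np.radians(34)),np.sin(np.radians(34)); M=R.from_quat(s["tcp_rot"]).as_matrix()
    print("t",s["time_s"],"unit",c*p[0]+n*p[1],-n*p[0]+c*p[1],p[2],"F",s["wrist_force"],"toolx",M[:,0],"toolz",M[:,2],"q",s["joint_positions"])
E
python3 - <<'E'
from h import *
where()
S,T=manip.snapshot("side"),manip.snapshot("top")
im=np.hstack([s["frame"][y:y+150,x:x+100,::-1] for s,x,y in((S,290,120),(T,290,90))])
cv2.imwrite("pics/c2.png",cv2.resize(im,None,fx=4,fy=4,interpolation=cv2.INTER_CUBIC))
E
```

```text
t 4.6333 unit 522.0507449029072 -343.88372939905855 242.12848959141556 F [ 0.231  0.181 -0.864] toolx [ 0.827  0.563 -0.004] toolz [-0.005  0.001 -1.   ] q [-0.244  0.665  0.295  1.527 -0.218  0.987 -0.86 ]
```

View pics/c2.png

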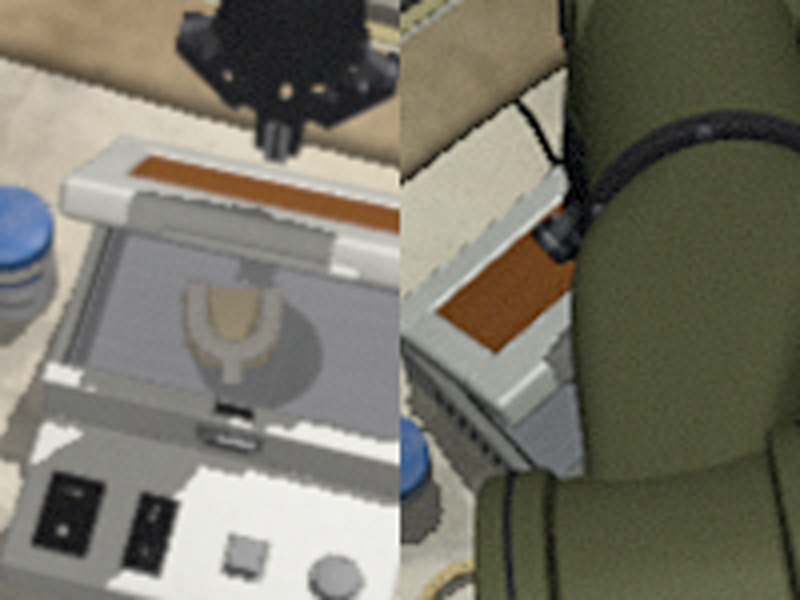

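The tip is just above the lid near mid-width (side crop about (277,150)). I'll move down until it makes contact.

Call:
drive_tool:
  commands:
    - [-4, 0, 4, 0, 0, 0, 0]
    - [0, 0, 4, 0, 0, 0, 0]
    - [0, 0, 4, 0, 0, 0, 0]
    - [0, 0, 4, 0, 0, 0, 0]
    - [0, 0, 0, 0, 0, 0, 0]

```text
time_s: 5.15
position: [623.3, 4.1, 227.6]
tcp_rot: [0.956, 0.294, -0.001, -0.0]
wrist_force: [-0.6, -0.0, 0.2]
width: 0.1
grasp_force: 0.0
```

Call:
drive_tool:
  commands:
    - [-2, 0, 4, 0, 0, 0, 0]
    - [-4, 0, 4, 0, 0, 0, 0]
    - [-4, 0, 4, 0, 0, 0, 0]
    - [0, 0, 0, 0, 0, 0, 0]

```text
time_s: 5.48
position: [613.9, -2.6, 215.4]
tcp_rot: [0.956, 0.293, -0.001, -0.0]
wrist_force: [-0.2, -0.1, 0.1]
width: -0.0
grasp_force: 0.0
```

Run:
```python
from h import *
where()
S=manip.snapshot("side")
print(proj(S,manip.sense()["position"]))
cv2.imwrite("pics/s3.png",cv2.resize(S["frame"][110:240,275:435,::-1],None,fx=4.5,fy=4.5,interpolation=cv2.INTER_CUBIC))
```

```text
t 5.4833 unit 507.4787947251959 -345.4915965780222 215.4061394912829 F [-0.248 -0.095  0.141] toolx [ 0.828  0.56  -0.003] toolz [-0.003 -0.001 -1.   ] q [-0.229  0.676  0.286  1.599 -0.226  0.902 -0.838]
[356.9   175.258]
```

View pics/s3.png

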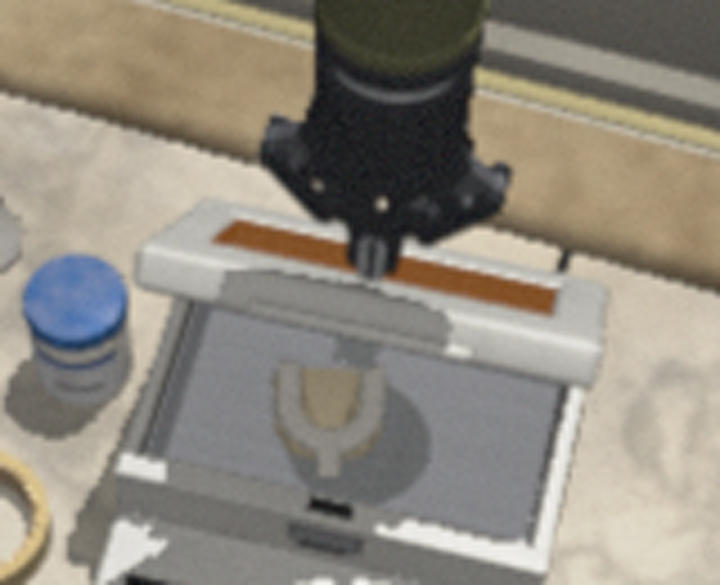

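The lid has not moved yet. The tip is at crop (370,275), right over the front rim, so I'll continue along the arc.

Call:
drive_tool:
  commands:
    - [-2, 0, 3, 0, 0, 0, 0]
    - [-2, 0, 3, 0, 0, 0, 0]
    - [-2, 0, 3, 0, 0, 0, 0]
    - [0, 0, 0, 0, 0, 0, 0]

```text
time_s: 5.87
position: [610.2, -5.3, 206.9]
tcp_rot: [0.956, 0.293, -0.0, -0.0]
wrist_force: [-0.5, 0.3, -0.7]
width: -0.3
grasp_force: 0.0
```

Call:
drive_tool:
  commands:
    - [-2, 0, 3, 0, 0, 0, 0]
    - [-2, 0, 3, 0, 0, 0, 0]
    - [-2, 0, 3, 0, 0, 0, 0]
    - [0, 0, 0, 0, 0, 0, 0]

```text
time_s: 6.2
position: [605.2, -8.9, 197.9]
tcp_rot: [0.956, 0.293, -0.0, 0.0]
wrist_force: [0.6, -0.4, 0.1]
width: -0.2
grasp_force: 0.0
```

Run:
```python
from h import *
S=manip.snapshot("side")["frame"]; A=cv2.imread("pics/side0.png")[:,:,::-1]
g=lambda f:cv2.cvtColor(np.ascontiguousarray(f),cv2.COLOR_RGB2GRAY).astype(int)
print(g(A)[150:184:1,312]);print(g(S)[150:184:1,312])
hs=lambda f:cv2.inRange(cv2.cvtColor(np.ascontiguousarray(f),cv2.COLOR_RGB2HSV),(5,150,60),(15,255,200))
for f in(A,S):
    m=hs(f)[140:215,300:420]; y,x=np.nonzero(m); print(len(x),[ (c+300,y[x==c].min()+140,y[x==c].max()+140) for c in(30,35,85,90) if (x==c).any()])
```

```text
[174 171 174 173 171 168 166 166 164 156 146 153 156 158 164 176 184 168
 162 161 158 153 155 146 131 130 159 158 152 148 129 115 113 112]
[196 195 193 194 195 190 188 188 185 189 189 187 177 174 182 187 181 185
 188 187 197 211 195 181 173 171 167 164 161 147 124 123 126 127]
313 [(330, np.int64(160), np.int64(164)), (335, np.int64(161), np.int64(165)), (385, np.int64(172), np.int64(176)), (390, np.int64(173), np.int64(177))]
406 [(330, np.int64(161), np.int64(168)), (335, np.int64(162), np.int64(169)), (385, np.int64(173), np.int64(180)), (390, np.int64(174), np.int64(181))]
```

The lid is moving under very light force. I'll continue along the arc.

Call:
drive_tool:
  commands:
    - [-4, 0, 5, 0, 0, 0, 0]
    - [-4, 0, 5, 0, 0, 0, 0]
    - [-4, 0, 6, 0, 0, 0, 0]
    - [-4, 0, 6, 0, 0, 0, 0]
    - [-3, 0, 7, 0, 0, 0, 0]
    - [-3, 0, 7, 0, 0, 0, 0]
    - [-3, 0, 7, 0, 0, 0, 0]
    - [-2, 0, 6, 0, 0, 0, 0]
    - [-2, 0, 6, 0, 0, 0, 0]
    - [0, 0, 0, 0, 0, 0, 0]

```text
time_s: 7.08
position: [580.6, -25.0, 141.9]
tcp_rot: [0.956, 0.293, -0.001, -0.0]
wrist_force: [0.5, -0.1, 0.0]
width: -0.3
grasp_force: 0.3
```

Call:
drive_tool:
  commands:
    - [-2, 0, 4, 0, 0, 0, 0]
    - [-1, 0, 4, 0, 0, 0, 0]
    - [0, 0, 3, 0, 0, 0, 0]
    - [0, 0, 0, 0, 0, 0, 0]

```text
time_s: 7.42
position: [578.7, -26.6, 131.7]
tcp_rot: [0.956, 0.293, -0.001, -0.0]
wrist_force: [-1.0, -0.8, 0.4]
width: -0.0
grasp_force: 0.3
```

Call:
drive_tool:
  commands:
    - [0, 0, 2, 0, 0, 0, 0]
    - [0, 0, 2, 0, 0, 0, 0]
    - [0, 0, 1, 0, 0, 0, 0]
    - [0, 0, 0, 0, 0, 0, 0]

```text
time_s: 7.75
position: [579.1, -26.5, 127.2]
tcp_rot: [0.956, 0.293, -0.0, 0.0]
wrist_force: [-0.7, -0.2, 1.4]
width: -0.0
grasp_force: 0.7
```

Run:
```python
from h import *
where()
S=manip.snapshot("side")
cv2.imwrite("pics/s4.png",cv2.resize(S["frame"][130:260,275:435,::-1],None,fx=4.5,fy=4.5,interpolation=cv2.INTER_CUBIC))
```

```text
t 7.75 unit 465.28231809261746 -345.8114319846974 127.22402413886886 F [-0.703 -0.244  1.437] toolx [ 0.828  0.561 -0.   ] toolz [-0. -0. -1.] q [-0.166  0.743  0.23   1.791 -0.262  0.637 -0.758]
```

View pics/s4.png

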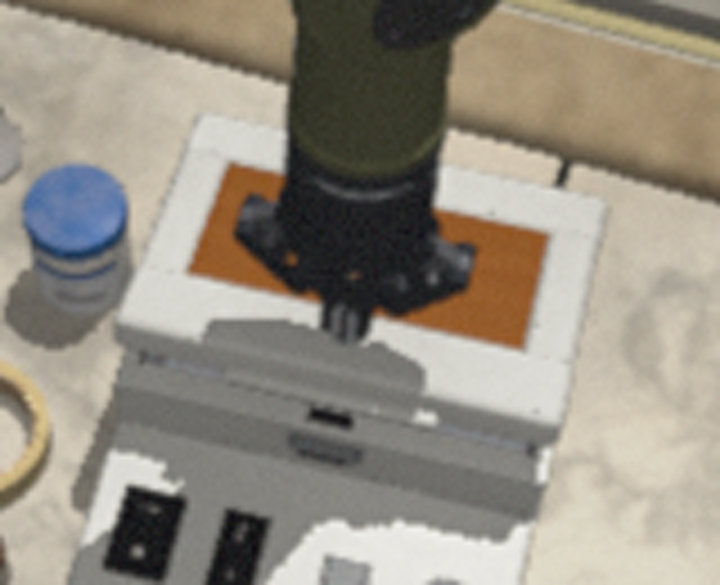

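The lid is nearly shut, with the tip on the rim just in front of the window (crop (345,330)). I'll shift a little forward and press.

Call:
drive_tool:
  commands:
    - [-4, 0, 0, 0, 0, 0, 0]
    - [-3, 0, 1, 0, 0, 0, 0]
    - [0, 0, 2, 0, 0, 0, 0]
    - [0, 0, 2, 0, 0, 0, 0]
    - [0, 0, 0, 0, 0, 0, 0]

```text
time_s: 8.22
position: [573.0, -30.7, 122.0]
tcp_rot: [0.956, 0.293, -0.0, 0.0]
wrist_force: [-0.1, 0.2, 2.5]
width: -0.1
grasp_force: 0.9
```

Call:
drive_tool:
  commands:
    - [0, 0, 2, 0, 0, 0, 0]
    - [0, 0, 0, 0, 0, 0, 0]

```text
time_s: 8.38
position: [572.5, -31.0, 119.9]
tcp_rot: [0.956, 0.293, -0.001, 0.0]
wrist_force: [-0.4, -1.2, 2.2]
width: 0.2
grasp_force: 0.9
```

Call:
drive_tool:
  commands:
    - [0, 0, 2, 0, 0, 0, 0]
    - [0, 0, 2, 0, 0, 0, 0]
    - [0, 0, 0, 0, 0, 0, 0]

```text
time_s: 8.63
position: [572.8, -30.7, 115.9]
tcp_rot: [0.956, 0.293, -0.001, -0.0]
wrist_force: [-0.6, -1.2, 1.5]
width: -0.3
grasp_force: 0.5
```

Call:
drive_tool:
  commands:
    - [0, 0, 2, 0, 0, 0, 0]
    - [0, 0, 2, 0, 0, 0, 0]
    - [0, 0, 0, 0, 0, 0, 0]

```text
time_s: 8.88
position: [573.1, -30.3, 111.9]
tcp_rot: [0.956, 0.294, -0.0, -0.0]
wrist_force: [-1.2, -0.5, 1.1]
width: 0.2
grasp_force: 0.6
```

Call:
drive_tool:
  commands:
    - [0, 0, 2, 0, 0, 0, 0]
    - [0, 0, 0, 0, 0, 0, 0]

```text
time_s: 9.05
position: [573.3, -30.2, 110.1]
tcp_rot: [0.956, 0.294, -0.0, -0.0]
wrist_force: [-1.7, -0.9, 2.4]
width: 0.1
grasp_force: 0.8
```

Run:
```python
from h import *
where()
S=manip.snapshot("side")
print(proj(S,manip.sense()["position"])-[275,130])
cv2.imwrite("pics/s5.png",cv2.resize(S["frame"][130:260,275:435,::-1],None,fx=4.5,fy=4.5,interpolation=cv2.INTER_CUBIC))
```

```text
t 9.05 unit 458.3454322996394 -345.63669185303604 110.06057293867156 F [-1.694 -0.929  2.385] toolx [ 0.828  0.561 -0.   ] toolz [-0.  0. -1.] q [-0.152  0.762  0.216  1.82  -0.27   0.588 -0.744]
[74.878 84.282]
```

View pics/s5.png

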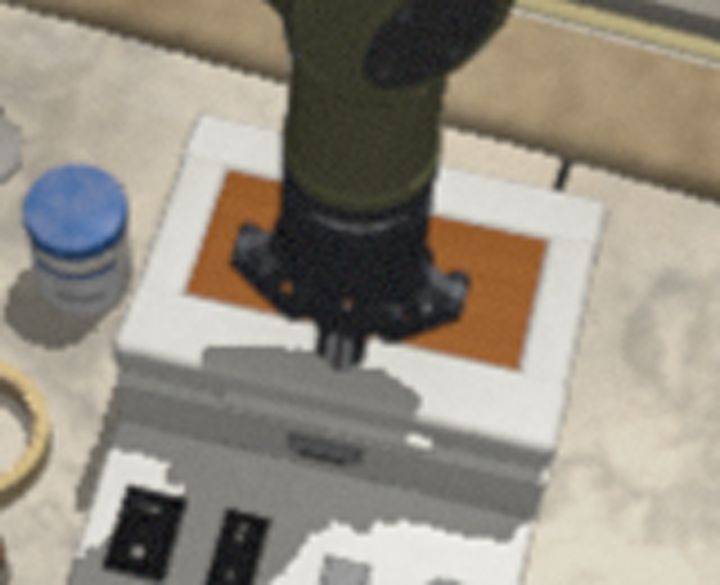

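The lid is almost closed, with the tip at crop (342,365). I'll press on for the snap.

Call:
drive_tool:
  commands:
    - [0, 0, 2, 0, 0, 0, 0]
    - [0, 0, 0, 0, 0, 0, 0]

```text
time_s: 9.27
position: [573.3, -30.2, 108.3]
tcp_rot: [0.956, 0.294, -0.0, -0.0]
wrist_force: [-2.4, -0.8, 3.8]
width: -0.2
grasp_force: 1.7
```

Call:
drive_tool:
  commands:
    - [0, 0, 2, 0, 0, 0, 0]
    - [0, 0, 0, 0, 0, 0, 0]

```text
time_s: 9.43
position: [573.0, -30.4, 106.7]
tcp_rot: [0.956, 0.293, -0.0, -0.0]
wrist_force: [-2.2, -1.2, 6.7]
width: -0.2
grasp_force: 3.4
```

Call:
drive_tool:
  commands:
    - [0, 0, 2, 0, 0, 0, 0]
    - [0, 0, 0, 0, 0, 0, 0]

```text
time_s: 9.6
position: [572.6, -30.7, 104.5]
tcp_rot: [0.956, 0.293, -0.001, -0.0]
wrist_force: [-3.1, -2.0, 6.0]
width: -0.1
grasp_force: 3.0
```

Call:
drive_tool:
  commands:
    - [0, 0, 1, 0, 0, 0, 0]
    - [0, 0, 0, 0, 0, 0, 0]

```text
time_s: 9.77
position: [572.4, -30.8, 103.3]
tcp_rot: [0.956, 0.293, -0.001, -0.0]
wrist_force: [-2.9, -1.3, 5.9]
width: 0.1
grasp_force: 2.6
```

Call:
drive_tool:
  commands:
    - [0, 0, 1, 0, 0, 0, 0]
    - [0, 0, 0, 0, 0, 0, 0]

```text
time_s: 9.93
position: [572.2, -30.9, 102.2]
tcp_rot: [0.956, 0.293, -0.001, -0.0]
wrist_force: [-1.7, -1.6, 5.1]
width: -0.2
grasp_force: 2.4
```

Call:
drive_tool:
  commands:
    - [0, 0, 2, 0, 0, 0, 0]
    - [0, 0, 0, 0, 0, 0, 0]

```text
time_s: 10.1
position: [572.7, -30.6, 100.1]
tcp_rot: [0.956, 0.293, -0.001, -0.0]
wrist_force: [-0.3, -1.8, 2.0]
width: -0.0
grasp_force: 1.0
```

Run:
```python
from h import *
where()
S=manip.snapshot("side")
for n,p in(("FL",(426,-221,126)),("FR",(426,-471,126)),("BL",(613,-221,126)),("BR",(613,-471,126)),("FLbot",(426,-221,100)),("tip0",(458,-345,100)),("tip25",(458,-345,125))):
    print(n,(proj(S,unit2w(*p))-[275,130]+.375)*4.5)
cv2.imwrite("pics/s6.png",cv2.resize(S["frame"][130:260,275:435,::-1],None,fx=4.5,fy=4.5,interpolation=cv2.INTER_CUBIC))
```

```text
t 10.1 unit 457.67213982656483 -345.6285493733712 100.09202152939295 F [-0.287 -1.818  1.974] toolx [ 0.828  0.561 -0.001] toolz [-0.001 -0.    -1.   ] q [-0.148  0.777  0.209  1.827 -0.274  0.567 -0.74 ]
FL [108.421 363.711]
FR [551.692 472.29 ]
BL [200.201 102.735]
BR [613.302 194.959]
FLbot [110.485 386.363]
tip0 [336.559 390.307]
tip25 [338.568 368.544]
```

View pics/s6.png

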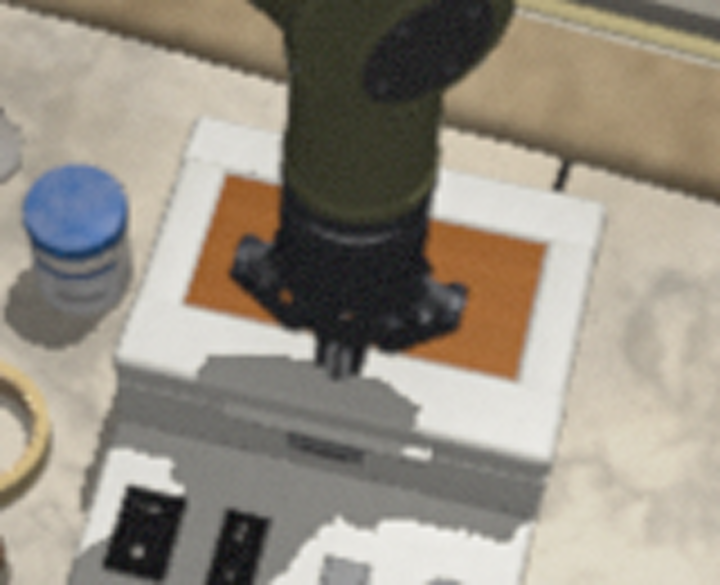

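The lid is lower but may not be fully down: the left corner is at (118,360), where shut predicts about (108,364). I'll keep pressing until I feel the hard stop.

Call:
drive_tool:
  commands:
    - [0, 0, 2, 0, 0, 0, 0]
    - [0, 0, 0, 0, 0, 0, 0]

```text
time_s: 10.32
position: [573.4, -30.1, 98.1]
tcp_rot: [0.956, 0.294, 0.0, -0.0]
wrist_force: [-1.0, 0.0, 1.5]
width: 0.0
grasp_force: 0.7
```

Call:
drive_tool:
  commands:
    - [0, 0, 2, 0, 0, 0, 0]
    - [0, 0, 0, 0, 0, 0, 0]

```text
time_s: 10.48
position: [573.3, -30.3, 96.3]
tcp_rot: [0.956, 0.294, -0.0, -0.0]
wrist_force: [-2.8, -1.6, 4.9]
width: 0.2
grasp_force: 2.3
```

Call:
drive_tool:
  commands:
    - [0, 0, 1, 0, 0, 0, 0]
    - [0, 0, 0, 0, 0, 0, 0]

```text
time_s: 10.65
position: [573.2, -30.3, 95.7]
tcp_rot: [0.956, 0.293, -0.0, -0.0]
wrist_force: [-2.8, -1.9, 7.7]
width: -0.1
grasp_force: 3.9
```

Call:
drive_tool:
  commands:
    - [0, 0, 1, 0, 0, 0, 0]
    - [0, 0, 0, 0, 0, 0, 0]

```text
time_s: 10.82
position: [573.1, -30.4, 95.1]
tcp_rot: [0.956, 0.293, -0.0, -0.0]
wrist_force: [-3.1, -1.0, 11.6]
width: 0.0
grasp_force: 5.5
```

Call:
drive_tool:
  commands:
    - [0, 0, 2, 0, 0, 0, 0]
    - [0, 0, 0, 0, 0, 0, 0]

```text
time_s: 10.98
position: [573.0, -30.5, 93.7]
tcp_rot: [0.956, 0.293, 0.0, -0.0]
wrist_force: [-6.2, -1.0, 17.5]
width: -0.2
grasp_force: 9.0
```

Call:
drive_tool:
  commands:
    - [0, 0, 2, 0, 0, 0, 0]
    - [0, 0, 0, 0, 0, 0, 0]

```text
time_s: 11.15
position: [572.9, -30.6, 92.5]
tcp_rot: [0.956, 0.293, 0.0, -0.0]
wrist_force: [-7.2, -0.7, 26.7]
width: 0.0
grasp_force: 12.3
```

Firm stop at 27 N. I'll back off and check numerically that the lid stays.

```bash
cat >> h.py <<'E'
def win(f):
    m=cv2.inRange(cv2.cvtColor(np.ascontiguousarray(f),cv2.COLOR_RGB2HSV),(5,150,60),(15,255,200)); out=[]
    for c in(320,324,328,380,385,390):
        y=np.nonzero(m[140:240,c])[0]; out.append((c,y.min()+140,y.max()+140) if len(y) else (c,))
    return [tuple(map(int,o)) for o in out]
E
python3 - <<'E'
from h import *
where(); print(win(manip.snapshot("side")["frame"]))
S=manip.snapshot("side")
# predicted window front edge motion: px per mm of height at the rim
print(proj(S,unit2w(465,-430,126)),proj(S,unit2w(465,-430,136)))
E
```

```text
t 11.15 unit 457.7914812908786 -345.75178893930956 92.46934226057972 F [-7.161 -0.676 26.682] toolx [0.828 0.561 0.   ] toolz [-0.  0. -1.] q [-0.144  0.788  0.203  1.832 -0.278  0.549 -0.736]
[(320, 187, 198), (324, 174, 199), (328, 171, 200), (380, 182, 212), (385, 183, 213), (390, 184, 205)]
[383.901 216.991] [384.33  215.029]
```

Call:
drive_tool:
  commands:
    - [0, 0, -4, 0, 0, 0, 0]
    - [0, 0, -10, 0, 0, 0, 0]
    - [0, 0, -20, 0, 0, 0, 0]
    - [0, 0, -25, 0, 0, 0, 0]
    - [0, 0, 0, 0, 0, 0, 0]

```text
time_s: 11.67
position: [577.0, -30.1, 153.3]
tcp_rot: [0.956, 0.294, 0.004, 0.001]
wrist_force: [0.6, -1.1, 0.1]
width: -0.3
grasp_force: 0.0
```

Run:
```python
from h import *
where(); S=manip.snapshot("side"); print(win(S["frame"]))
cv2.imwrite("pics/s7.png",S["frame"][:,:,::-1])
```

```text
t 11.6667 unit 461.487493121206 -347.62306366854665 153.26828107284175 F [ 0.629 -1.11   0.119] toolx [0.827 0.562 0.007] toolz [ 0.009  0.    -1.   ] q [-0.169  0.701  0.244  1.786 -0.252  0.676 -0.76 ]
[(320, 186, 197), (324, 174, 198), (328, 170, 199), (380, 189, 211), (385, 183, 212), (390, 184, 206)]
```

The lid holds shut. Next I'll move above the wide rocker and lean the gripper forward, away from the lid.

Call:
drive_tool:
  commands:
    - [-19, -22, 0, 0, 0, 0, 0]
    - [-19, -22, 0, 0, 0, 0, 0]
    - [-19, -22, 0, 0, 0, 0, 0]
    - [-19, -22, 0, 0, 0, 0, 0]
    - [0, 0, 0, 0, 0.1, 0, 0]
    - [0, 0, 0, 0, 0.1, 0, 0]
    - [0, 0, 0, 0, 0, 0, 0]

```text
time_s: 12.3
position: [455.8, -3.5, 148.2]
tcp_rot: [0.953, 0.288, 0.091, -0.031]
wrist_force: [-1.9, -2.1, -1.5]
width: 0.2
grasp_force: 0.0
```

Run:
```python
from h import *
where(); print(win(manip.snapshot("side")["frame"]))
print(go(unit2w(385,-258.6,85)))
```

```text
t 12.3 unit 375.9225013299552 -257.7551711806665 148.2471517914573 F [-1.93  -2.093 -1.542] toolx [0.818 0.543 0.191] toolz [ 0.156  0.111 -0.982] q [ 0.039  0.54  -0.069  2.276 -0.412  0.184 -0.602]
[(320, 186, 197), (324, 174, 198), (328, 170, 199), (380, 182, 211), (385, 183, 212), (390, 184, 206)]
[-5.441  0.711 63.551]
```

Joint 6 is nearing its limit, so I'll halve the lean and then go down.

Call:
drive_tool:
  commands:
    - [0, 0, 0, 0, -0.1, 0, 0]
    - [2, 0, 15, 0, 0, 0, 0]
    - [2, 0, 20, 0, 0, 0, 0]
    - [0, 0, 20, 0, 0, 0, 0]
    - [0, 0, 0, 0, 0, 0, 0]

```text
time_s: 12.77
position: [469.1, 7.5, 91.5]
tcp_rot: [0.954, 0.295, 0.047, -0.016]
wrist_force: [-0.1, 0.2, 0.7]
width: -0.3
grasp_force: 0.0
```

Run:
```python
from h import *
where(); S=manip.snapshot("side")
print(go(unit2w(383,-258.6,60)))
cv2.imwrite("pics/s8.png",cv2.resize(S["frame"][170:290,275:435,::-1],None,fx=5,fy=5,interpolation=cv2.INTER_CUBIC))
p=manip.sense()["position"]; z=R.from_quat(manip.sense()["tcp_rot"]).as_matrix()[:,2]
for d in(0,15,28): print((proj(S,p-d*z)-[275,170]+.4)*5)
```

```text
t 12.7667 unit 393.07999028454503 -256.0901749459461 91.47577908737847 F [-0.079  0.204  0.741] toolx [0.822 0.561 0.1  ] toolz [ 0.081  0.059 -0.995] q [-0.088  0.68   0.025  2.217 -0.41   0.174 -0.639]
[-12.985   2.193  31.656]
[171.311 308.658]
[169.744 297.606]
[168.357 287.824]
```

View pics/s8.png

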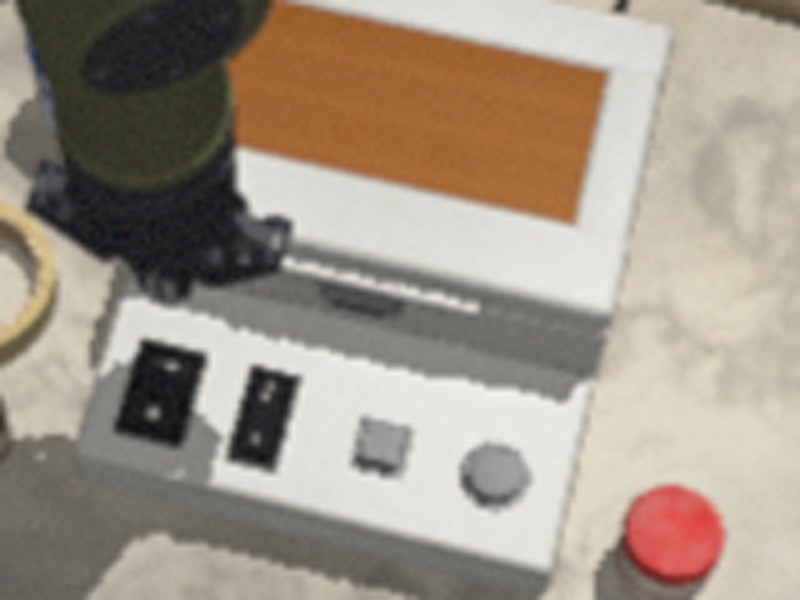

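The lid is fully down. The tip is at crop (167,297), about 15 mm behind the nominal TCP, and the wide rocker's rear half is at about (168,367). That was my last picture, so I'll go on by force readings.

Call:
drive_tool:
  commands:
    - [-14, 2, 10, 0, 0, 0, 0]
    - [0, 0, 15, 0, 0, 0, 0]
    - [0, 0, 5, 0, 0, 0, 0]
    - [0, 0, 0, 0, 0, 0, 0]

```text
time_s: 13.15
position: [461.6, -1.6, 62.8]
tcp_rot: [0.955, 0.293, 0.049, -0.016]
wrist_force: [1.9, 0.2, 0.3]
width: 0.1
grasp_force: 0.0
```

Run:
```python
from h import *
where(); print(go(unit2w(382.5,-258.6,43)))
```

```text
t 13.15 unit 381.80265358270987 -259.4703152477373 62.834111960510114 F [1.886 0.155 0.257] toolx [0.823 0.559 0.104] toolz [ 0.085  0.06  -0.995] q [-0.026  0.737 -0.042  2.256 -0.423  0.066 -0.61 ]
[-1.367 -0.825 19.801]
```

Call:
drive_tool:
  commands:
    - [-2, -1, 4, 0, -0.05, 0, 0]
    - [-1, 0, 4, 0, 0, 0, 0]
    - [0, 0, 0, 0, 0, 0, 0]

```text
time_s: 13.4
position: [459.8, -1.5, 55.1]
tcp_rot: [0.955, 0.295, 0.027, -0.009]
wrist_force: [0.2, -0.4, 0.9]
width: -0.1
grasp_force: 0.0
```

Run:
```python
from h import *
where(); print(go(unit2w(380,-258.6,43)))
```

```text
t 13.4 unit 380.35482255642233 -258.412550715746 55.09094279221134 F [ 0.189 -0.376  0.914] toolx [0.825 0.562 0.057] toolz [ 0.046  0.032 -0.998] q [-0.092  0.758  0.028  2.228 -0.426  0.117 -0.622]
[-1.039  0.193 12.051]
```

Call:
drive_tool:
  commands:
    - [0, 0, 3, 0, 0, 0, 0]
    - [0, 0, 3, 0, 0, 0, 0]
    - [0, 0, 0, 0, 0, 0, 0]

```text
time_s: 13.65
position: [458.6, -2.4, 48.6]
tcp_rot: [0.956, 0.293, 0.026, -0.009]
wrist_force: [0.0, 0.7, -0.2]
width: 0.0
grasp_force: 0.0
```

Call:
drive_tool:
  commands:
    - [0, 0, 2, 0, 0, 0, 0]
    - [0, 0, 2, 0, 0, 0, 0]
    - [0, 0, 0, 0, 0, 0, 0]

```text
time_s: 13.9
position: [458.9, -2.2, 44.6]
tcp_rot: [0.956, 0.293, 0.026, -0.009]
wrist_force: [-0.6, -0.2, -0.2]
width: 0.0
grasp_force: 0.0
```

Call:
drive_tool:
  commands:
    - [0, 0, 2, 0, 0, 0, 0]
    - [0, 0, 0, 0, 0, 0, 0]

```text
time_s: 14.07
position: [459.1, -1.9, 42.6]
tcp_rot: [0.956, 0.294, 0.026, -0.009]
wrist_force: [0.8, -0.3, -0.9]
width: 0.2
grasp_force: 0.0
```

Run:
```python
from h import *
where()
```

```text
t 14.0667 unit 379.5544327486116 -258.3622995678117 42.601956957907404 F [ 0.767 -0.305 -0.909] toolx [0.826 0.561 0.055] toolz [ 0.044  0.033 -0.998] q [-0.079  0.785  0.01   2.232 -0.432  0.086 -0.617]
```

Call:
drive_tool:
  commands:
    - [-1, 0, 2, 0, -0.02, 0, 0]
    - [0, 0, 2, 0, 0, 0, 0]
    - [0, 0, 0, 0, 0, 0, 0]

```text
time_s: 14.32
position: [458.9, -2.1, 38.6]
tcp_rot: [0.956, 0.294, 0.017, -0.006]
wrist_force: [0.4, -0.1, 0.3]
width: 0.1
grasp_force: 0.0
```

Call:
drive_tool:
  commands:
    - [0, 0, 2, 0, 0, 0, 0]
    - [0, 0, 0, 0, 0, 0, 0]

```text
time_s: 14.48
position: [458.5, -2.3, 36.6]
tcp_rot: [0.956, 0.294, 0.016, -0.006]
wrist_force: [-0.0, 0.4, -0.1]
width: 0.0
grasp_force: 0.0
```

Call:
drive_tool:
  commands:
    - [0, 0, 2, 0, 0, 0, 0]
    - [0, 0, 0, 0, 0, 0, 0]

```text
time_s: 14.65
position: [458.5, -2.4, 34.5]
tcp_rot: [0.956, 0.294, 0.016, -0.006]
wrist_force: [-1.0, -0.3, 0.0]
width: -0.1
grasp_force: 0.0
```

Run:
```python
from h import *
where()
```

```text
t 14.65 unit 378.76938802333024 -258.32801405290314 34.541204343246925 F [-0.972 -0.321  0.038] toolx [0.827 0.561 0.035] toolz [ 0.027  0.021 -0.999] q [-0.099  0.805  0.03   2.22  -0.434  0.097 -0.621]
```

Call:
drive_tool:
  commands:
    - [0, 0, 2, 0, 0, 0, 0]
    - [0, 0, 0, 0, 0, 0, 0]

```text
time_s: 14.82
position: [458.6, -2.4, 33.5]
tcp_rot: [0.956, 0.293, 0.017, -0.006]
wrist_force: [-1.5, -0.3, 12.6]
width: -0.1
grasp_force: 5.9
```

Call:
drive_tool:
  commands:
    - [0, 0, 2, 0, 0, 0, 0]
    - [0, 0, 0, 0, 0, 0, 0]

```text
time_s: 14.98
position: [458.7, -2.4, 33.1]
tcp_rot: [0.956, 0.293, 0.017, -0.006]
wrist_force: [-3.8, -0.0, 32.6]
width: 0.2
grasp_force: 15.8
```

Call:
drive_tool:
  commands:
    - [0, 0, 2, 0, 0, 0, 0]
    - [0, 0, 0, 0, 0, 0, 0]

```text
time_s: 15.15
position: [458.7, -2.4, 32.7]
tcp_rot: [0.956, 0.293, 0.018, -0.006]
wrist_force: [-6.5, 0.5, 54.2]
width: -0.3
grasp_force: 26.2
```

Call:
drive_tool:
  commands:
    - [0, 0, 2, 0, 0, 0, 0]
    - [0, 0, 0, 0, 0, 0, 0]

```text
time_s: 15.32
position: [458.8, -2.4, 32.4]
tcp_rot: [0.956, 0.293, 0.019, -0.006]
wrist_force: [-7.9, 0.1, 75.7]
width: -0.0
grasp_force: 36.9
```

Too firm, so I'm backing off at once to check what I hit.

Call:
drive_tool:
  commands:
    - [0, 0, -9, 0, 0, 0, 0]
    - [0, 0, -15, 0, 0, 0, 0]
    - [0, 0, -25, 0, 0, 0, 0]
    - [0, 0, -30, 0, 0, 0, 0]
    - [0, 0, -30, 0, 0, 0, 0]
    - [0, 0, 0, 0, 0, 0, 0]

```text
time_s: 15.82
position: [458.1, -4.9, 139.7]
tcp_rot: [0.956, 0.293, 0.02, -0.005]
wrist_force: [-0.2, 0.2, -0.2]
width: 0.4
grasp_force: 0.0
```

Run:
```python
from h import *
where(); 
for n in("side","top"):
    s=manip.snapshot(n); f=s["frame"]; A=cv2.imread(f"pics/{n}0.png")[:,:,::-1]
    cv2.imwrite(f"pics/{n}9.png",f[:,:,::-1])
    g=lambda f:cv2.cvtColor(np.ascontiguousarray(f),cv2.COLOR_RGB2GRAY)
    for nm,xu,yu in(("mains",365.3,-258.6),("time",365.3,-313)):
        u,v=np.round(proj(s,unit2w(xu,yu,57))).astype(int)
        print(n,nm,u,v,"rear px",proj(s,unit2w(xu+14,yu,57))); print(np.hstack([g(A)[v-14:v+15:1,u-9:u+10:1]])); print(g(f)[v-14:v+15,u-9:u+10])
        break
    print(win(f) if n=="side" else "")
```

```text
t 15.8167 unit 377.0233897958377 -260.24922714231343 139.74759949075468 F [-0.16   0.176 -0.216] toolx [0.827 0.56  0.041] toolz [ 0.035  0.021 -0.999] q [-0.212  0.593  0.214  2.168 -0.382  0.381 -0.657]
side mains 307 247 rear px [308.554 242.4  ]
[[161 190 195 196 195 195 200 197 200 201 199 197 199 197 194 199 200 202
  202]
 [179 198 196 196 196 197 197 196 199 198 198 199 197 197 199 199 200 200
  201]
 [187 201 197 196 197 195 196 197 194 197 198 200 199 196 200 199 201 202
  201]
 [193 198 196 196 194 191 192 201 198 197 200 201 200 198 198 200 199 200
  204]
 [196 199 198 197 189 161 157 174 178 185 193 200 201 199 198 201 199 201
  204]
 [196 197 197 198 166  83  57  74  93 120 155 178 180 184 193 201 202 201
  205]
 [199 198 201 193 160  63  23  26  35  47  59  77  97 121 154 175 182 187
  194]
 [198 198 197 182 118  48  22  28  29  28  26  23  31  51  61  75  97 127
  167]
 [199 201 199 167  74  28  28  43  47  51  48  39  29  30  23  29  36  64
  141]
 [200 202 198 162  66  27  29  49  65  70  83  89  63  37  31  34  32  51
  142]
 [204 201 185 127  53  27  31  35  40  6
[... 7987 characters left out ...]
  54  33  31  35  57  57  55  59  60  60  59
   60]
 [ 55  64  60  58  64  65  64  62  38  15  32  58  59  52  61  57  59  61
   60]
 [ 59  67  60  64  67  59  64  57  46  16  22  54  65  62  61  63  62  59
   62]
 [ 59  65  59  67  63  68  66  68  39  53  43  51  69  65  61  65  63  62
   58]
 [ 55  71  64  64  62  68  66  61  50  68  65  50  62  63  62  59  59  66
   64]
 [ 55  68  66  69  62  68  63  69  52  67  59  45  57  68  64  65  64  66
   67]
 [ 57  72  68  67  69  66  67  73  58  70  63  55  61  67  65  61  70  67
   70]
 [ 55  68  75  65  67  76  71  68  62  56  70  60  61  66  63  68  67  64
   67]
 [ 42  58  70  70  67  70  69  70  67  43  61  66  58  65  73  70  62  69
   73]]
```

The front dot of the wide rocker has moved up about 1.4 px, so its front half is raised. The mains has snapped on and the stiff contact was its end stop. Next is the narrow rocker.

Call:
drive_tool:
  commands:
    - [0, 18, 0, 0, 0, 0, 0]
    - [0, 18, 0, 0, 0, 0, 0]
    - [0, 17, 0, 0, 0, 0, 0]
    - [0, 0, 25, 0, 0, 0, 0]
    - [0, 0, 25, 0, 0, 0, 0]
    - [0, 0, 20, 0, 0, 0, 0]
    - [0, 0, 15, 0, 0, 0, 0]
    - [0, 0, 0, 0, 0, 0, 0]

```text
time_s: 16.58
position: [485.0, -46.0, 46.9]
tcp_rot: [0.956, 0.294, 0.013, -0.008]
wrist_force: [-0.6, -0.1, -0.7]
width: -0.2
grasp_force: 0.0
```

Run:
```python
from h import *
where(); print(go(unit2w(379.5,-313,36)))
```

```text
t 16.5833 unit 376.35877259892555 -309.34328156762285 46.92918262685454 F [-0.557 -0.067 -0.735] toolx [0.827 0.561 0.029] toolz [ 0.02   0.023 -1.   ] q [-0.039  0.794  0.091  2.125 -0.41   0.223 -0.55 ]
[ 2.809  3.746 10.989]
```

Call:
drive_tool:
  commands:
    - [3, 4, 0, 0, 0, 0, 0]
    - [0, 0, 3, 0, 0, 0, 0]
    - [0, 0, 3, 0, 0, 0, 0]
    - [0, 0, 0, 0, 0, 0, 0]

```text
time_s: 16.92
position: [493.1, -48.0, 45.0]
tcp_rot: [0.956, 0.294, 0.017, -0.006]
wrist_force: [1.2, -0.3, 0.3]
width: 0.0
grasp_force: 0.0
```

Call:
drive_tool:
  commands:
    - [0, 0, 2, 0, 0, 0, 0]
    - [0, 0, 2, 0, 0, 0, 0]
    - [0, 0, 0, 0, 0, 0, 0]

```text
time_s: 17.17
position: [492.9, -47.8, 40.8]
tcp_rot: [0.956, 0.294, 0.016, -0.006]
wrist_force: [-0.3, 0.3, -0.4]
width: 0.1
grasp_force: 0.0
```

Call:
drive_tool:
  commands:
    - [0, 0, 1.5, 0, 0, 0, 0]
    - [0, 0, 0, 0, 0, 0, 0]

```text
time_s: 17.33
position: [493.3, -47.6, 39.4]
tcp_rot: [0.956, 0.294, 0.017, -0.006]
wrist_force: [-0.6, 1.1, 1.0]
width: 0.1
grasp_force: 0.9
```

Call:
drive_tool:
  commands:
    - [-1, -2, 2, 0, 0, 0, 0]
    - [0, 0, 0, 0, 0, 0, 0]

```text
time_s: 17.5
position: [491.2, -46.5, 37.2]
tcp_rot: [0.956, 0.294, 0.017, -0.006]
wrist_force: [0.2, 0.0, -0.5]
width: 0.2
grasp_force: 0.3
```

Call:
drive_tool:
  commands:
    - [0, 0, 1.5, 0, 0, 0, 0]
    - [0, 0, 0, 0, 0, 0, 0]

```text
time_s: 17.67
position: [490.4, -46.6, 35.4]
tcp_rot: [0.956, 0.294, 0.016, -0.006]
wrist_force: [-0.6, -0.3, -0.2]
width: 0.0
grasp_force: 0.0
```

Call:
drive_tool:
  commands:
    - [0, 0, 1, 0, 0, 0, 0]
    - [0, 0, 0, 0, 0, 0, 0]

```text
time_s: 17.83
position: [490.6, -46.7, 34.4]
tcp_rot: [0.956, 0.294, 0.016, -0.006]
wrist_force: [-0.2, -0.1, -0.9]
width: 0.3
grasp_force: 0.0
```

Call:
drive_tool:
  commands:
    - [0, 0, 1, 0, 0, 0, 0]
    - [0, 0, 0, 0, 0, 0, 0]

```text
time_s: 18.0
position: [490.9, -46.7, 33.7]
tcp_rot: [0.956, 0.294, 0.016, -0.006]
wrist_force: [-0.7, -0.6, 2.3]
width: 0.0
grasp_force: 0.8
```

Call:
drive_tool:
  commands:
    - [0, 0, 1, 0, 0, 0, 0]
    - [0, 0, 0, 0, 0, 0, 0]

```text
time_s: 18.17
position: [491.0, -46.7, 33.4]
tcp_rot: [0.956, 0.294, 0.016, -0.006]
wrist_force: [-1.6, 0.3, 9.6]
width: -0.1
grasp_force: 4.7
```

Narrow rocker is at its end stop. I'll lift off, check both rockers' dots in the images, and move towards the start key.

Call:
drive_tool:
  commands:
    - [0, 0, -5, 0, 0, 0, 0]
    - [0, 0, -20, 0, 0, 0, 0]
    - [0, 0, -30, 0, 0, 0, 0]
    - [0, 0, -30, 0, 0, 0, 0]
    - [-5, 40, 0, 0, 0, 0, 0]
    - [-5, 40, 0, 0, 0, 0, 0]
    - [-3, 39, 0, 0, 0, 0, 0]
    - [0, 0, 0, 0, 0, 0, 0]

```text
time_s: 18.83
position: [549.1, -164.3, 118.4]
tcp_rot: [0.957, 0.29, 0.019, -0.001]
wrist_force: [0.7, -1.2, 0.2]
width: 0.2
grasp_force: 0.0
```

Run:
```python
from h import *
where(); print(go(unit2w(366,-433,55)))
s=manip.snapshot("side"); f=s["frame"]; cv2.imwrite("pics/side10.png",f[:,:,::-1]); A=cv2.imread("pics/side0.png")[:,:,::-1]; B=cv2.imread("pics/side9.png")[:,:,::-1]
def marks(f,xu,yu):
    g=cv2.cvtColor(np.ascontiguousarray(f),cv2.COLOR_RGB2GRAY).astype(float); o=[]
    for dx in(11,-9):
        u,v=np.round(proj(s,unit2w(xu+dx,yu,57))).astype(int); w=np.clip(g[v-3:v+4,u-2:u+3]-50,0,None); yy,xx=np.mgrid[v-3:v+4,u-2:u+3]
        o.append((round((w*xx).sum()/w.sum(),2),round((w*yy).sum()/w.sum(),2),w.max()))
    return o
for F in(A,B,f): print("mains",marks(F,365.3,-258.6),"time",marks(F,365.3,-313))
print(win(f))
```

```text
t 18.8333 unit 363.39079787242173 -443.2802955042272 118.35602750183574 F [ 0.695 -1.194  0.18 ] toolx [0.831 0.554 0.036] toolz [ 0.036  0.012 -0.999] q [ 0.099  0.737  0.211  1.851 -0.311  0.555 -0.465]
[  0.247 -10.916  63.303]
mains [(np.float64(308.54), np.float64(242.62), np.float64(70.0)), (np.float64(305.13), np.float64(252.17), np.float64(113.0))] time [(np.float64(328.07), np.float64(247.93), np.float64(62.0)), (np.float64(325.65), np.float64(257.26), np.float64(40.0))]
mains [(np.float64(307.9), np.float64(242.22), np.float64(66.0)), (np.float64(305.22), np.float64(250.78), np.float64(107.0))] time [(np.float64(328.07), np.float64(247.93), np.float64(78.0)), (np.float64(325.63), np.float64(257.2), np.float64(56.0))]
mains [(np.float64(307.84), np.float64(242.21), np.float64(67.0)), (np.float64(305.21), np.float64(250.82), np.float64(106.0))] time [(np.float64(328.5), np.float64(247.55), np.float64(55.0)), (np.float64(325.69), np.float64(255.88), np.float64(84.0))]
[(320, 186, 197), (324, 174, 198), (328, 170, 199), (380,), (385,), (390,)]
```

Both rockers show the same front-dot rise of about 1.35 px, so both are switched. Now the start key.

Call:
drive_tool:
  commands:
    - [0, -5, 20, 0, 0, 0, 0]
    - [0, -4, 20, 0, 0, 0, 0]
    - [0, 0, 15, 0, 0, 0, 0]
    - [0, 0, 8, 0, 0, 0, 0]
    - [0, 0, 0, 0, 0, 0, 0]
    - [0, 0, 0, 0, 0, 0, 0]

```text
time_s: 19.38
position: [541.4, -144.9, 54.1]
tcp_rot: [0.956, 0.294, 0.016, -0.006]
wrist_force: [-1.2, -0.7, 0.3]
width: -0.6
grasp_force: 0.0
```

Run:
```python
from h import *
where(); print(go(unit2w(366,-433,45)))
```

```text
t 19.3833 unit 367.7837537467636 -422.9057353347122 54.07526129202848 F [-1.181 -0.678  0.291] toolx [0.827 0.561 0.035] toolz [ 0.027  0.022 -0.999] q [ 0.11   0.83   0.147  1.911 -0.348  0.406 -0.445]
[-2.128 10.113  8.98 ]
```

Call:
drive_tool:
  commands:
    - [-2, 9, 3, 0, 0, 0, 0]
    - [0, 0, 3, 0, 0, 0, 0]
    - [0, 0, 0, 0, 0, 0, 0]
    - [0, 0, 0, 0, 0, 0, 0]

```text
time_s: 19.72
position: [545.3, -154.2, 48.2]
tcp_rot: [0.956, 0.293, 0.017, -0.006]
wrist_force: [-0.0, 0.3, -0.0]
width: -0.3
grasp_force: 0.0
```

Call:
drive_tool:
  commands:
    - [0, 0, 2, 0, 0, 0, 0]
    - [0, 0, 2, 0, 0, 0, 0]
    - [0, 0, 0, 0, 0, 0, 0]

```text
time_s: 19.97
position: [545.1, -153.5, 43.7]
tcp_rot: [0.956, 0.294, 0.016, -0.006]
wrist_force: [-0.7, 0.2, 0.3]
width: -0.3
grasp_force: 0.0
```

Call:
drive_tool:
  commands:
    - [0, 0, 2, 0, 0, 0, 0]
    - [0, 0, 0, 0, 0, 0, 0]

```text
time_s: 20.13
position: [545.2, -153.5, 41.7]
tcp_rot: [0.956, 0.294, 0.016, -0.006]
wrist_force: [0.8, 0.4, -0.5]
width: 0.5
grasp_force: 0.0
```

Call:
drive_tool:
  commands:
    - [0, 0, 2, 0, 0, 0, 0]
    - [0, 0, 0, 0, 0, 0, 0]

```text
time_s: 20.3
position: [545.3, -153.5, 39.7]
tcp_rot: [0.956, 0.294, 0.016, -0.006]
wrist_force: [-0.2, -0.7, -0.3]
width: 0.2
grasp_force: 0.0
```

Call:
drive_tool:
  commands:
    - [0, 0, 2, 0, 0, 0, 0]
    - [0, 0, 0, 0, 0, 0, 0]

```text
time_s: 20.47
position: [545.4, -153.6, 37.7]
tcp_rot: [0.956, 0.294, 0.016, -0.006]
wrist_force: [-0.5, 0.4, -0.9]
width: 0.2
grasp_force: 0.0
```

Call:
drive_tool:
  commands:
    - [0, 0, 2, 0, 0, 0, 0]
    - [0, 0, 0, 0, 0, 0, 0]

```text
time_s: 20.63
position: [545.7, -153.6, 35.8]
tcp_rot: [0.956, 0.294, 0.016, -0.006]
wrist_force: [1.2, 0.4, 0.3]
width: -0.1
grasp_force: 0.4
```

Contact is just beginning (grasp force 0.4).

Call:
drive_tool:
  commands:
    - [0, 0, 2, 0, 0, 0, 0]
    - [0, 0, 0, 0, 0, 0, 0]

```text
time_s: 20.8
position: [545.9, -153.6, 33.9]
tcp_rot: [0.956, 0.294, 0.017, -0.006]
wrist_force: [0.6, 0.1, 2.4]
width: 0.2
grasp_force: 1.3
```

Call:
drive_tool:
  commands:
    - [0, 0, 2, 0, 0, 0, 0]
    - [0, 0, 0, 0, 0, 0, 0]

```text
time_s: 20.97
position: [546.0, -153.5, 32.0]
tcp_rot: [0.956, 0.294, 0.017, -0.006]
wrist_force: [0.3, 0.5, 2.9]
width: -0.3
grasp_force: 1.7
```

Call:
drive_tool:
  commands:
    - [0, 0, 1.5, 0, 0, 0, 0]
    - [0, 0, 0, 0, 0, 0, 0]

```text
time_s: 21.13
position: [546.1, -153.4, 30.7]
tcp_rot: [0.956, 0.294, 0.017, -0.006]
wrist_force: [0.7, 1.1, 3.6]
width: 0.1
grasp_force: 2.2
```

Call:
drive_tool:
  commands:
    - [0, 0, 1, 0, 0, 0, 0]
    - [0, 0, 0, 0, 0, 0, 0]

```text
time_s: 21.3
position: [546.2, -153.4, 30.5]
tcp_rot: [0.956, 0.294, 0.017, -0.006]
wrist_force: [-1.6, 1.3, 10.8]
width: -0.1
grasp_force: 5.7
```

Call:
drive_tool:
  commands:
    - [0, 0, 1, 0, 0, 0, 0]
    - [0, 0, 0, 0, 0, 0, 0]

```text
time_s: 21.47
position: [546.2, -153.4, 30.4]
tcp_rot: [0.956, 0.294, 0.017, -0.006]
wrist_force: [-2.7, 1.9, 19.0]
width: 0.5
grasp_force: 9.5
```

The start key is fully in at its stop. I'll release it, lift well clear, and check.

Call:
drive_tool:
  commands:
    - [0, 0, -5, 0, 0, 0, 0]
    - [0, 0, -10, 0, 0, 0, 0]
    - [0, 0, -25, 0, 0, 0, 0]
    - [0, 0, -30, 0, 0, 0, 0]
    - [0, 0, -30, 0, 0, 0, 0]
    - [0, 0, -30, 0, 0, 0, 0]
    - [0, 0, -30, 0, 0, 0, 0]
    - [0, 0, 0, 0, 0, 0, 0]
    - [0, 0, 0, 0, 0, 0, 0]

```text
time_s: 22.22
position: [542.0, -157.3, 190.0]
tcp_rot: [0.956, 0.294, 0.018, -0.005]
wrist_force: [-0.4, -0.1, -0.1]
width: 0.0
grasp_force: 0.0
```

Run:
```python
from h import *
where(); s=manip.snapshot("side"); f=s["frame"]; A=cv2.imread("pics/side0.png")[:,:,::-1]
print(win(f))
h=lambda f:cv2.cvtColor(np.ascontiguousarray(f),cv2.COLOR_RGB2HSV)
for n,lo,hi,b in(("red",(0,150,100),(4,255,255),(395,425,262,292)),("blue",(100,120,60),(125,255,255),(278,305,165,185)),("tape",(15,90,120),(28,255,255),(245,290,205,245)),("handle",(5,130,50),(15,255,200),(293,342,290,305)),("dropper",(0,0,0),(179,255,70),(262,277,244,262))):
    o=[]
    for F in(A,f):
        m=cv2.inRange(h(F),lo,hi)[b[2]:b[3],b[0]:b[1]]; M=cv2.moments(m,True); o.append((M["m00"],round(M["m10"]/max(M["m00"],1),2),round(M["m01"]/max(M["m00"],1),2)))
    print(n,o)
```

```text
t 22.2167 unit 361.42443811146836 -433.47121273495617 190.03830935148488 F [-0.357 -0.147 -0.095] toolx [0.827 0.561 0.037] toolz [ 0.031  0.02  -0.999] q [ 0.062  0.628  0.26   1.807 -0.275  0.717 -0.495]
[(320, 186, 197), (324, 174, 198), (328, 170, 199), (380,), (385,), (390,)]
red [(197.0, 14.78, 15.35), (187.0, 14.66, 15.65)]
blue [(71.0, 12.97, 13.79), (66.0, 13.09, 13.73)]
tape [(124.0, 23.11, 21.84), (118.0, 23.62, 21.65)]
handle [(243.0, 23.09, 7.74), (237.0, 22.9, 7.79)]
dropper [(81.0, 6.91, 8.17), (68.0, 6.72, 7.96)]
```

The lid is still shut, both rockers are on, and the bystanders have not moved. Handing in.

```bash
python3 -c "
from cell import manip
print(manip.sign_off())"
```

```text
the job is handed in; nothing more can be done
None
```

The job is handed in at about 22 s: the lid is caught shut, the mains rocker and then the time rocker are switched on, and the start key was pressed fully in and released, with the stop key untouched and the bystanders not visibly moved; one fingertip push on the mains rocker peaked at 76 N at its end stop, and I did not check the key's return or the model under the lid in an image.

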